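# Line up the flap hinge for its pin

## Task

First swing the toggle clamp's arm over centre so that it snaps down and clamps the jamb block in its nest. Then pick up the loose flap rail, bring the single knuckle of its hinge leaf into the gap between the two knuckles of the leaf on the jamb block, hinge open flat and rail level, so that the pin could be slid straight through all three holes, and finish while still holding the rail there in the gripper, clear of the bench and without forcing it against the jamb. Leave the pin stand, the glue bottle and the chisel where they are.

Things in the scene. Friction and masses are not known exactly. Their poses are not given: they have to be found in the camera images.
- jig: Plywood jig board fixed on the bench, 80 x 160 x 20 mm (x -38 to 42, y -60 to 100 mm from its origin, on the bench surface under the centre of the nest); z up. Low wooden stops, 10 mm high, form the nest for the jamb block; the steel toggle clamp stands at the +y end: two cheeks at x 0 to 31, y 64 to 92, up to z = 98 mm.
- clamp (a joint): Clamp arm angle, rad, about an axis along the jig's x at jig (15, 78, 87) mm. 1.8 (open, at start): the arm stands up, leaning 13 degrees to the jig's +y. 0: it lies level to the jig's -y, its spindle on the jamb block. An over-centre spring holds it open above about 1.15 and snaps it shut below about 1.05; pushing the handle from its outer side towards the jig's -y takes about 4 to 6 N.
- clamp_handle (a point): Point on the centre line of the clamp arm's round black rubber handle, 95 mm from the pivot. The arm is a steel bar 14 x 12 mm, then the handle, 18 mm thick, ending 115 mm from the pivot; a rubber-tipped spindle stands out of the arm 60 mm from the pivot.
- jamb: Wooden jamb block 60 x 90 x 45 mm, loose in the nest (1.5 mm play), steel hinge leaf on top. Origin: centre of its underside, 20 mm above the bench; z up. Two knuckles on its -x side: steel tubes 20 mm in diameter and 20 mm long, 12 mm hole, axis along the block's y, 13 mm out from the -x face, with a 28 mm gap between them.
- jamb_eye (a point): Middle of the gap between the two jamb knuckles, on their hole axis: 43 mm towards -x and 46.5 mm above the jamb block's origin, 66.5 mm above the bench. Axes as the jamb block's.
- rail: Loose wooden flap rail flat on the bench, 110 long (x -60 to 50) x 36 wide (y) x 36 mm high, 0.13 to 0.25 kg, steel hinge leaf (3 mm) on top at the +x end. Origin: on its underside, mid-width, 60 mm from its plain end; z up. One knuckle at the +x end, 20 mm in diameter and 20 mm long. When matched, its axes are parallel to the jamb block's and its underside is 29 mm above the bench.
- rail_eye (a point): Centre of the rail knuckle's 12 mm hole (along the rail's y): 63 mm towards +x and 37.5 mm above the rail's origin, 13 mm out from the end face. Axes as the rail's.
- pin_stand: Bystander: dark wooden block 60 x 60 x 30 mm with the upright steel hinge pin (8 mm thick) in it, 90 mm high in all. Origin under its centre.
- glue: Bystander: white glue bottle, 60 mm in diameter, 150 mm high. Origin under its centre.
- chisel: Bystander: wood-handled chisel lying on the bench, 235 mm long along its x (handle to -x), 26 mm thick. Origin at bench height under the ferrule, 120 mm from the handle's end.
Mind the look-alikes: they are no part of the job. There is more than one size of the jig; the job needs the largest.

How it is judged (in metres and radians):
On the way, in this order (a step that is already met when the one before it is completed fails the run):
1. the clamp arm is swung over centre and presses on the jamb block, the rail still on the bench (value of joint clamp below 0.12 rad and contact force between clamp and jamb above 2 N and height (world z) of rail below 0.012 m), for 0.2 s.
2. the rail is lifted in the gripper (height (world z) of rail above 0.02 m and contact force between the fingers and rail above 1 N), for 0.2 s.
At the end, for the whole second after the job is handed in: Clamp shut on the jamb with over 2 N; rail held still in the fingers, off bench and jig; its hole within 4 mm of the jamb knuckles' axis (up and sideways), 5 mm of the gap's middle along it; axes parallel to 0.1 rad, leaves level to 0.12 rad; under 12 N on the jamb (value of joint clamp below 0.12 rad and contact force between clamp and jamb above 2 N and x of rail_eye in the frame of jamb_eye between -0.004 and 0.004 m and z of rail_eye in the frame of jamb_eye between -0.004 and 0.004 m and y of rail_eye in the frame of jamb_eye between -0.005 and 0.005 m and angle between the y axis of rail and the y axis of jamb, either way round below 0.1 rad and angle between the z axis of rail and the z axis of jamb, either way round below 0.12 rad and height (world z) of rail above 0.02 m and contact force between the fingers and rail above 2 N and contact force between rail and jamb below 12 N and contact force between rail and jig below 0.5 N and linear speed of rail below 0.02 m/s and distance between jamb and jig below 0.025 m); the arm keeps its last pose, push and grip.
It fails at once if pin stand disturbed (moved over 25 mm) (distance of pin_stand from where it was at the start of the episode above 0.025 m).
It fails at once if glue bottle disturbed (moved over 25 mm) (distance of glue from where it was at the start of the episode above 0.025 m).
It fails at once if chisel disturbed (moved over 25 mm) (distance of chisel from where it was at the start of the episode above 0.025 m).
It also fails if it takes over 54 s, if anything falls off the work surface, if the arm or the gripper's body presses on something with over 40 N, if the wrist force passes 120 N, or if a joint passes its speed limit or range.

## Robot

A 7-joint arm with a two-finger parallel gripper is mounted at the origin on the work surface. World frame = base frame: x ahead of the robot, y to its left, z up, the work surface at z = 0. Lengths are in mm, angles in rad, forces in N, time in s.
With the tool pointing down it reaches from about 400 to 925 mm from the base axis. Payload 4.1 kg.
Tool frame: the origin (TCP) lies at the very end of the fingers, on their centre line; the grasp point (between the pads) lies 19 mm behind it (ctrl.grip_depth is the distance from the TCP to the grasp point, in mm); x points along the fingers, y is the direction in which the jaws open and shut, and the axes are right-handed (so a half turn about x gives the same grasp; the last joint's range is limited). The gripper opens to 85 mm and grips with 20 to 120 N. Pads are 22 mm wide; open, the fingers measure 114 mm over their backs; the gripper's body (76 mm by 85 mm) begins 54 mm behind the grasp point. The pads swing forward as they close: fully open they stand 13 mm farther back than shut.
Start: joints at [-1.407, 0.398, 0.045, 1.537, -0.019, 1.207, -0.051], TCP at [168.837, 627.724, 231.347] pointing down, gripper open.
Joint ranges: [-2.82, 2.82], [-0.49, 2.23], [-1.37, 1.46], [0, 2.46], [-1.36, 4.5], [0.23, 2], [-2.94, 2.94]. Speed limits (rad/s): [2.57, 2.57, 3.14, 3.14, 3.14, 3.14, 3.14].

## Interface

Orientations are given as a unit quaternion [w, x, y, z].
In Python, from bench import ctrl gives the robot as it stands.
- The arm moves only by the tool jog_arm, never from a script. Its arguments are lists of equal length, an entry for each row: "hand": the opening, from -1 (shut) to 1 (fully open); "linear": the shift along the tool's x, y, z in mm, a list of three; "rot": the turn, a rotation vector about the tool's x, y, z in rad, a list of three. In form: {"hand": [hand, ...], "linear": [[tx, ty, tz], ...], "rot": [[wx, wy, wz], ...]}. A call has 1 to 12 rows; each row is the pose to reach, as a shift and turn from the pose commanded when the call began, along the tool's axes at that moment; what a row does not reach only later rows make up. A row lasts 1/8 s, in which the tool goes at most 62.5 mm and 10.7 degrees, less where a joint would pass 70% of its speed; a pose out of reach is approached as far as the arm can. A call with a gripper value outside its range is refused whole. The fingers move at their own pace and stop on an object; "newtons" is the grip in N (left out, the last holds). Time passes only in rows, so rows that repeat a pose let the fingers close. It gives the time, the measured TCP pose, the force and the opening at its end, in the units of the state.
- ctrl.state(): the state, without advancing time (a new reading comes with each control period).
- ctrl.snapshot(name): name is "scene" or "top" or "wrist"; returns a dict with "pixels" (384x512x3 uint8, blue, green, red), "range_z" (384x512 float32, mm along the optical axis (not along the pixel's ray), 0 where there is no reading), "fx", "fy", "cx", "cy" (pixels), "k1" (the pictures are not rectified: a ray, as slopes to the right and down, at radius r is drawn at 1 + k1 r^2 times it, then the intrinsics apply), "world_from_camera" (4x4, takes a point from camera to world coordinates); the wrist camera has in their place "mount" (4x4, takes a point from camera to tool coordinates, whose origin is the TCP and whose axes are the tool frame's). Camera axes: x right, y down, z forward; pixel columns grow to the right and rows downward; lengths in mm; the calibration is good to about 2 mm. A picture is of the moment at which its call begins: read the wrist's pose just before it.
- ctrl.job_done(): hands the job in, once; it reports no verdict.
Trained networks look in the newest picture that a camera, given by its name, has taken for a name from the list of things; names that differ only in an ending like _2 or _b are one class to them, and where a whole thing is asked for, a point or a joint stands for the part that bears it (a point fixed in the world has none). Each returns a list of dicts, best first, with "p" (0 to 1); they miss things now and then, are a little off and sometimes report something else, mostly with a low value. They report only what shows in the picture. A call takes as long as a camera call. They do not tell look-alikes from the thing itself.
- ctrl.search_frame(name, camera): "extent" ([left, top, right, bottom] as shares, 0 to 1, of the picture: columns of its width, rows of its height, round what is visible of it).
The state is a dict: "clock": time; "joints": joint angles; "joint_velocities": joint speeds; "joint_torque": joint torques, N m; "tcp_pos": TCP position; "eef_rot": TCP orientation; "force": force on the tool from outside, world axes, zero at the start; "torque": the same for the moment, N m; "grip_width": opening from 0.0 (shut) to 1.0 (fully open).
Only numpy, scipy, OpenCV 4.12 (cv2) and the standard library are available. Lean on these libraries where they do the work, as an engineer would, in place of code of your own. Each camera call takes 0.05 s, during which the arm holds its last target. There are 200 camera calls.

## Working session

There is one attempt and no reset: what is moved stays moved. The work goes in short steps, Python scripts to look and compute and a tool call to move; the robot and the scene stay as the last step left them, time stands still between calls to the robot, and variables do not carry over. Pictures are saved under pics/ and viewed, about 8 in all and at most 12, crops included, and the job is handed in when it is done.

Besides the shell and the picture viewer there is one more tool, called after "Call:" as name(argument=value, ...), one argument or row to a line, values as JSON. jog_arm: Moves the arm, as the interface text tells. Its arguments: {"type":"object","properties":{"hand":{"type":"array","items":{"type":"number"}},"linear":{"type":"array","items":{"type":"array","items":{"type":"number"}}},"rot":{"type":"array","items":{"type":"array","items":{"type":"number"}}},"newtons":{"type":"number"}},"required":["hand","linear","rot"]}

```bash
ls; mkdir -p pics; cat > h.py <<'E'
import numpy as np, cv2
from scipy.spatial.transform import Rotation as R
from bench import ctrl
def Rq(q): return R.from_quat([q[1],q[2],q[3],q[0]])
def snap(n,save=None):
    st=ctrl.state(); s=ctrl.snapshot(n)
    if 'mount' in s:
        T=np.eye(4);T[:3,:3]=Rq(st['eef_rot']).as_matrix();T[:3,3]=st['tcp_pos'];s['W']=T@np.array(s['mount'])
    else: s['W']=np.array(s['world_from_camera'])
    if save: cv2.imwrite('pics/'+save,s['pixels'])
    return s
def cloud(s):
    h,w=s['range_z'].shape
    v,u=np.mgrid[:h,:w].astype(float)
    K=np.array([[s['fx'],0,s['cx']],[0,s['fy'],s['cy']],[0,0,1]])
    p=cv2.undistortPoints(np.stack([u.ravel(),v.ravel()],1)[:,None],K,np.array([s['k1'],0,0,0,0.]))[:,0].reshape(h,w,2)
    z=s['range_z'].astype(float)
    P=np.dstack([p[...,0]*z,p[...,1]*z,z])@s['W'][:3,:3].T+s['W'][:3,3]
    P[z<=0]=np.nan
    return P
def proj(s,X):
    C=np.linalg.inv(s['W']); X=np.atleast_2d(X)@C[:3,:3].T+C[:3,3]
    x=X[:,0]/X[:,2];y=X[:,1]/X[:,2];r=1+s['k1']*(x*x+y*y)
    return np.stack([s['fx']*x*r+s['cx'],s['fy']*y*r+s['cy']],1)
def totool(st,X,vec=False):
    M=Rq(st['eef_rot']).as_matrix(); X=np.array(X,float)
    return M.T@(X if vec else X-st['tcp_pos'])
E
python3 - <<'E'
from h import *
for c in ['scene','top']:
    s=snap(c,c+'0.png'); P=cloud(s); np.savez(c+'0.npz',P=P,px=s['pixels'],W=s['W'])
    print(c,s['W'][:3,3].round(),s['fx'],s['k1'])
    for n in ['jig','clamp_handle','jamb','rail','pin_stand','glue','chisel','jamb_eye','rail_eye']:
        for d in ctrl.search_frame(n,c)[:4]:
            e=np.array(d['extent'])*[512,384,512,384]
            u,v=int((e[0]+e[2])/2),int((e[1]+e[3])/2)
            print(n,round(d['p'],2),e.round(),P[min(v,383),min(u,511)].round())
print(ctrl.state())
a=cv2.imread('pics/scene0.png');b=cv2.imread('pics/top0.png')
cv2.imwrite('pics/b0.png',np.vstack([a,b])[:, :])
E
```

```text
pics
scene [1222.  381. 1325.] 460.7380874824946 0.05361911282137005
jig 0.96 [263. 157. 296. 185.] [404.  50.  11.]
jig 0.73 [198. 173. 252. 213.] [593. -50.  55.]
jig 0.65 [152. 184. 186. 213.] [ 705. -188.   67.]
jig 0.16 [331. 204. 348. 243.] [502. 312.  34.]
clamp_handle 0.67 [233. 173. 247. 189.] [596.   5. 175.]
clamp_handle 0.53 [157. 188. 172. 200.] [ 695. -214.   61.]
clamp_handle 0.5 [269. 160. 286. 170.] [417.  46.  61.]
jamb 0.79 [205. 160. 236. 195.] [560. -88.  70.]
rail 0.78 [333. 206. 347. 240.] [505. 315.  42.]
pin_stand 0.87 [174. 130. 190. 152.] [ 476. -301.   31.]
pin_stand 0.62 [330. 202. 348. 242.] [503. 308.  39.]
glue 0.55 [117. 149. 143. 184.] [ 687. -345.  107.]
glue 0.54 [333. 204. 350. 241.] [nan nan nan]
chisel 0.63 [304. 278. 377. 316.] [711. 409.  18.]
jamb_eye 0.88 [202. 161. 235. 196.] [nan nan nan]
rail_eye 0.76 [332. 205. 347. 239.] [498. 309.  38.]
top [ 402.   10. 1246.] 418.3502220606135 -0.1403623183889585
jig 0.94 [228. 244. 269. 271.] [400.  43.  12.]
jig 0.89 [312. 149. 351. 171.] [ 683. -214.   14.]
jig 0.81 [256. 184. 312. 217.] [558. -64.
[... 730 characters left out ...]
.  38.]
{'clock': 1.0, 'joints': array([-1.40699253,  0.39839548,  0.04505886,  1.53657763, -0.01872683,
        1.20687761, -0.05067606]), 'joint_velocities': array([ 0.00075001, -0.00035635,  0.00021403, -0.00214923,  0.0005034 ,
       -0.00153005,  0.00072242]), 'joint_torque': array([ 3.60477361e-04, -4.75024509e+01,  1.36277676e+00, -2.54528797e+01,
        1.14199423e-02,  5.35576710e-04, -4.01072668e-06]), 'tcp_pos': array([168.81334082, 627.74923743, 231.35876304]), 'eef_rot': array([ 0.70101218,  0.09266198,  0.70102139, -0.09254558]), 'force': array([-0.21357719, -0.0655069 ,  0.25433377]), 'torque': array([ 0.00632057, -0.00954128, -0.02195835]), 'grip_width': 1.0024497504337937}
```

```bash
python3 - <<'E'
import cv2,numpy as np
a=cv2.imread('pics/scene0.png')[110:330,100:400];b=cv2.imread('pics/top0.png')[110:290,90:410]
a=cv2.resize(a,(600,440),interpolation=cv2.INTER_CUBIC);b=cv2.resize(b,(800,450),interpolation=cv2.INTER_CUBIC)
cv2.imwrite('pics/c1.png',a);cv2.imwrite('pics/c2.png',b)
E
```

```text
(no output)
```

View pics/c1.png

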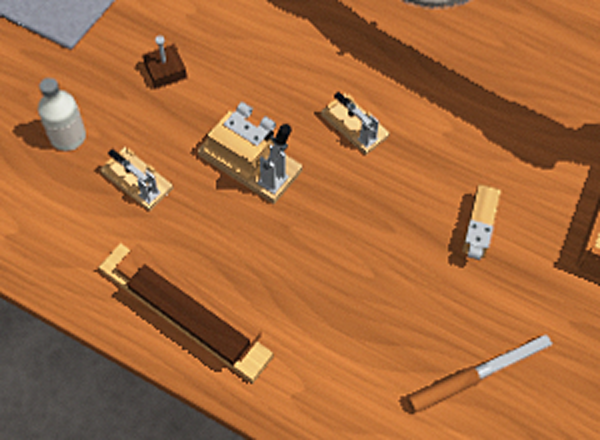

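View pics/c2.png

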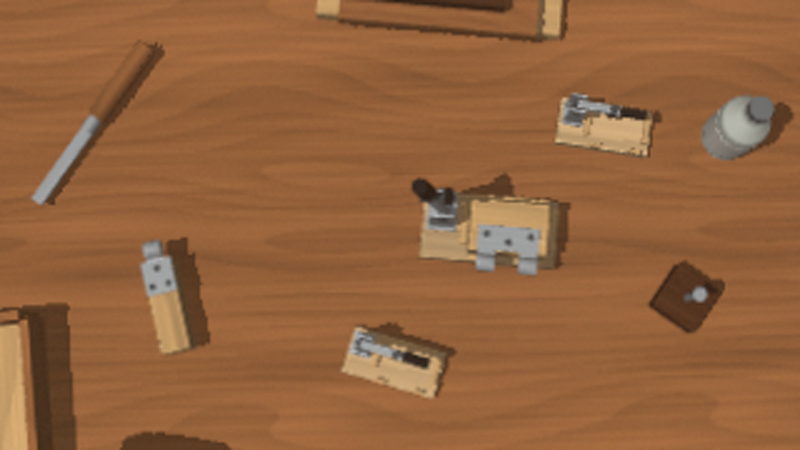

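```bash
cat > m.py <<'E'
from h import *
def rect(Q):
    r=cv2.minAreaRect(Q[:,:2].astype(np.float32)); b=cv2.boxPoints(r)
    return np.round(r[0],1),np.round(r[1],1),round(r[2],1)
E
python3 - <<'E'
from m import *
for c in ['scene','top']:
    P=np.load(c+'0.npz')['P'].reshape(-1,3); P=P[~np.isnan(P[:,0])]
    def box(c0,r,z0,z1): return P[(np.hypot(*(P[:,:2]-c0).T)<r)&(P[:,2]>z0)&(P[:,2]<z1)]
    print(c)
    print('bench z',np.median(box([560,120],50,-20,20)[:,2]))
    Q=box([490,310],85,28,48);print('rail',len(Q),rect(Q),np.median(Q[:,2]))
    Q=box([555,-85],62,61,66.8);print('jambwood',len(Q),rect(Q),np.median(Q[:,2]))
    Q=box([555,-85],75,58,80);print('jamball',len(Q),rect(Q),np.median(Q[:,2]))
    Q=box([555,-60],120,14,25);print('jig',len(Q),rect(Q),np.median(Q[:,2]))
    Q=box([580,0],50,120,240);print('handle',len(Q),Q.mean(0).round(1),Q.min(0).round(),Q.max(0).round())
    Q=box([690,-220],70,12,22);print('jigB',len(Q),rect(Q) if len(Q) else 0)
    Q=box([400,45],70,8,22);print('jigC',len(Q),rect(Q) if len(Q) else 0)
    Q=box([475,-300],50,22,38);print('pin',rect(Q))
    Q=box([670,-345],60,40,180);print('glue',rect(Q),Q[:,2].max())
    Q=box([700,400],150,8,40);print('chisel',rect(Q))
E
```

```text
scene
bench z -1.3070671585646778
rail 394 (array([492. , 311.7]), array([134.3,  36.2]), 12.3) 36.19095323123588
jambwood 286 (array([550. , -88.4]), array([89.7, 81.2]), 82.8) 64.28020373565505
jamball 533 (array([551.6, -72.6]), array([122.7,  84.5]), 85.0) 65.11072636167
jig 237 (array([565.3, -70.4]), array([162.6,  80.7]), 83.8) 19.28117914539621
handle 112 [589.2   1.7 166.5] [574. -22. 121.] [596.  19. 204.]
jigB 240 (array([ 685.6, -212.1]), array([111. ,  56.9]), 79.3)
jigC 293 (array([421.5,  44.6]), array([113.3,  81.1]), 73.0)
pin (array([ 476.4, -297.8]), array([66.9, 60.3]), 55.3)
glue (array([ 678.6, -356.9]), array([47.1, 62.5]), 55.1) 152.50893007490504
chisel (array([703.4, 396. ]), array([144.5, 231.1]), 70.9)
top
bench z -0.24305466547912147
rail 492 (array([489.1, 313. ]), array([130.8,  35.9]), 13.5) 36.952818979311246
jambwood 390 (array([545.5, -89.2]), array([86.8, 82.5]), 83.3) 64.52085145785611
jamball 749 (array([546.8, -76. ]), array([114.3,  82.8]), 84.1) 66.35583778859132
jig 388 (array([560.2, -71. ]), array([157.4,  79.7]), 83.3) 19.66358823770838
handle 116 [579.9  -3.  171.7] [572. -26. 124.] [592.  17. 202.]
jigB 396 (array([ 681.7, -214.2]), array([112.9,  56.4]), 80.4)
jigC 543 (array([406.9,  44.8]), array([112.3,  56.1]), 72.1)
pin (array([ 471.3, -298.6]), array([58.5, 59.4]), 53.2)
glue (array([ 667. , -361.1]), array([59.1, 52.2]), 44.8) 155.40293297199787
chisel (array([699.8, 411.4]), array([ 27.2, 242.4]), 55.1)
```

```bash
cat >> h.py <<'E'
def down(yaw): # tool x down, tool y horizontal at heading yaw
    y=np.array([np.cos(yaw),np.sin(yaw),0]);x=np.array([0,0,-1.]);return R.from_matrix(np.stack([x,y,np.cross(x,y)],1))
def goal(st,pos,yaw=None):
    M=Rq(st['eef_rot']); t=M.inv().apply(np.array(pos,float)-st['tcp_pos'])
    rv=None
    if yaw is not None:
        rv=min([(M.inv()*down(yaw+k)).as_rotvec() for k in (0,np.pi)],key=np.linalg.norm)
    return t.round(1),None if rv is None else rv.round(3)
def jig(O,yaw,p): c,s=np.cos(yaw),np.sin(yaw); return np.array([O[0]+c*p[0]-s*p[1],O[1]+s*p[0]+c*p[1],p[2]])
E
python3 - <<'E'
from h import *
st=ctrl.state(); print(Rq(st['eef_rot']).as_matrix().round(3))
yaw=np.radians(-6.5);O=[558.3,-90.6]
for p in [(15,150,230),(15,150,162),(15,120,162),(15,31,140)]: 
    w=jig(O,yaw,p); print(p,w.round(1),goal(st,w,yaw+np.pi/2),goal(st,w,yaw))
E
```

```text
[[ 0.     0.26   0.966]
 [ 0.     0.966 -0.26 ]
 [-1.     0.    -0.   ]]
(15, 150, 230) [590.2  56.7 230. ] (array([   1.3, -442. ,  555.2]), array([-0.149, -0.   , -0.   ])) (array([   1.3, -442. ,  555.2]), array([ 1.422, -0.   , -0.   ]))
(15, 150, 162) [590.2  56.7 162. ] (array([  69.3, -442. ,  555.2]), array([-0.149, -0.   , -0.   ])) (array([  69.3, -442. ,  555.2]), array([ 1.422, -0.   , -0.   ]))
(15, 120, 162) [586.8  26.9 162. ] (array([  69.3, -471.7,  559.7]), array([-0.149, -0.   , -0.   ])) (array([  69.3, -471.7,  559.7]), array([ 1.422, -0.   , -0.   ]))
(15, 31, 140) [576.7 -61.5 140. ] (array([  91.2, -559.7,  572.9]), array([-0.149, -0.   , -0.   ])) (array([  91.2, -559.7,  572.9]), array([ 1.422, -0.   , -0.   ]))
```

Call:
jog_arm(
  hand=[-1, -1, -1, -1, -1, -1, -1, -1, -1, -1, -1, -1],
  linear=[
    [0, -40, 50],
    [0, -80, 100],
    [0, -120, 150],
    [0, -160, 200],
    [0, -200, 250],
    [0, -240, 300],
    [0, -280, 350],
    [0, -320, 400],
    [0, -360, 450],
    [0, -400, 500],
    [0, -442, 555],
    [0, -442, 555],
  ],
  rot=[
    [-0.15, 0, 0],
    [-0.15, 0, 0],
    [-0.15, 0, 0],
    [-0.15, 0, 0],
    [-0.15, 0, 0],
    [-0.15, 0, 0],
    [-0.15, 0, 0],
    [-0.15, 0, 0],
    [-0.15, 0, 0],
    [-0.15, 0, 0],
    [-0.15, 0, 0],
    [-0.15, 0, 0],
  ],
)

```text
clock: 2.5
tcp_pos: [591.8, 51.6, 231.6]
eef_rot: [0.706, 0.041, 0.705, -0.043]
force: [0.1, 0.3, -0.8]
grip_width: -0.003
```

```bash
python3 - <<'E'
from m import *
s=snap('wrist','w1.png');P=cloud(s);np.savez('w1.npz',P=P);print(np.array(s['mount']).round(2),s['fx'])
P=P.reshape(-1,3);P=P[~np.isnan(P[:,0])]
Q=P[(P[:,2]>110)&(P[:,2]<206)&(np.hypot(P[:,0]-583,P[:,1])<50)];print('handle',len(Q),Q.mean(0) if len(Q) else 0, Q.min(0),Q.max(0))
Q=P[(P[:,2]>15)&(P[:,2]<23)&(np.hypot(P[:,0]-560,P[:,1]+70)<120)];print('jig',len(Q),rect(Q))
E
```

```text
[[   0.     -0.3     0.96 -143.61]
 [   1.      0.     -0.      0.5 ]
 [  -0.      0.96    0.3   -76.16]
 [   0.      0.      0.      1.  ]] 313.47103905809485
handle 1698 [579.00193481   2.47874346 174.37323517] [570.74386963 -22.602842   110.04906882] [591.6691086   18.44020649 202.42605934]
jig 1850 (array([561.6, -59.1]), array([135.4,  79.1]), 83.0)
```

View pics/w1.png

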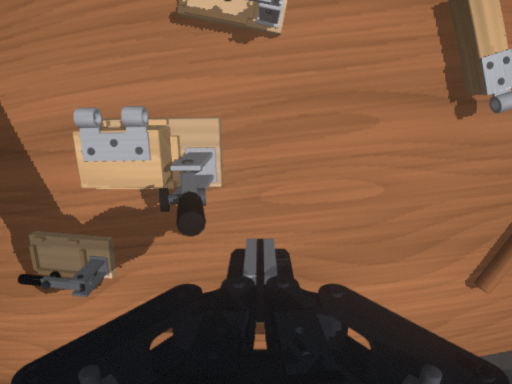

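Call:
jog_arm(
  hand=[-1, -1, -1, -1, -1, -1, -1, -1, -1, -1, -1, -1],
  linear=[
    [35, 0, -5],
    [70, 0, -5],
    [70, -12, -5],
    [70, -24, -5],
    [70, -36, -5],
    [70, -48, -5],
    [70, -60, -5],
    [70, -72, -5],
    [70, -84, -5],
    [70, -96, -5],
    [70, -108, -5],
    [70, -116, -5],
  ],
  rot=[
    [0, 0, 0],
    [0, 0, 0],
    [0, 0, 0],
    [0, 0, 0],
    [0, 0, 0],
    [0, 0, 0],
    [0, 0, 0],
    [0, 0, 0],
    [0, 0, 0],
    [0, 0, 0],
    [0, 0, 0],
    [0, 0, 0],
  ],
)

```text
clock: 4.05
tcp_pos: [571.4, -60.7, 161.2]
eef_rot: [0.706, 0.04, 0.706, -0.041]
force: [-0.7, 0.1, 1.7]
grip_width: -0.0
```

Call:
jog_arm(
  hand=[-1, -1, -1, -1, -1, -1],
  linear=[
    [0, 0, 0],
    [-40, 0, 0],
    [-80, 0, -30],
    [-80, 0, -90],
    [-80, 0, -150],
    [-80, 0, -150],
  ],
  rot=[
    [0, 0, 0],
    [0, 0, 0],
    [0, 0, 0],
    [0, 0, 0],
    [0, 0, 0],
    [0, 0, 0],
  ],
)

```text
clock: 4.8
tcp_pos: [418.2, -40.8, 240.4]
eef_rot: [0.705, 0.04, 0.707, -0.038]
force: [0.7, 0.0, 0.3]
grip_width: -0.0
```

```bash
python3 - <<'E'
from m import *
s=snap('wrist','w2.png');P=cloud(s);np.savez('w2.npz',P=P,px=s['pixels']);print(ctrl.state()['tcp_pos'])
E
```

```text
[421.35702676 -40.79384442 241.31380244]
```

View pics/w2.png

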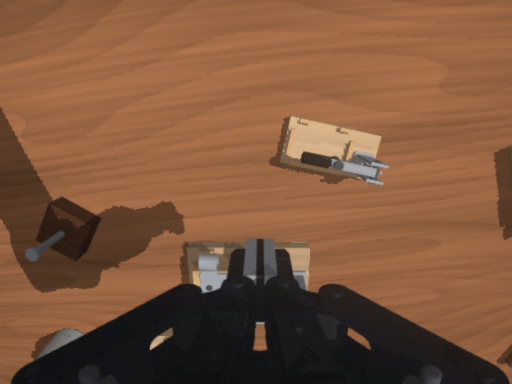

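Call:
jog_arm(
  hand=[-1, -1, -1, -1, -1, -1, -1],
  linear=[
    [0, 0, 60],
    [0, 0, 120],
    [0, 0, 180],
    [0, 0, 240],
    [0, 0, 250],
    [0, 0, 250],
    [0, 0, 250],
  ],
  rot=[
    [0, 0, 0],
    [0, 0, 0],
    [0, 0, 0],
    [0, 0, 0],
    [0, 0, 0],
    [0, 0, 0],
    [0, 0, 0],
  ],
)

```text
clock: 5.72
tcp_pos: [670.6, -69.4, 241.6]
eef_rot: [0.706, 0.04, 0.706, -0.04]
force: [0.2, 0.1, 0.5]
grip_width: -0.003
```

```bash
python3 - <<'E'
from m import *
s=snap('wrist','w3.png');P=cloud(s);np.savez('w3.npz',P=P,px=s['pixels']);print(ctrl.state()['tcp_pos'],ctrl.state()['joint_velocities'].round(3))
px=s['pixels']
P=P.reshape(-1,3);P=P[~np.isnan(P[:,0])]
def box(c0,r,z0,z1): return P[(np.hypot(*(P[:,:2]-c0).T)<r)&(P[:,2]>z0)&(P[:,2]<z1)]
print('bench',np.median(box([480,-100],60,-10,10)[:,2]))
Q=box([560,-65],120,14,23);print('jig',len(Q),rect(Q),np.median(Q[:,2]))
Q=box([550,-85],55,60,66.5);print('wood',len(Q),rect(Q),np.median(Q[:,2]))
Q=box([550,-85],85,58,81);print('jamb',len(Q),rect(Q),np.median(Q[:,2]))
Q=box([550,-85],85,72,81);print('knuckle tops',len(Q),rect(Q),Q.mean(0),np.percentile(Q[:,2],95))
Q=box([560,-65],85,83,140);print('clamp',len(Q),rect(Q),Q.min(0),Q.max(0))
E
```

```text
[670.46195027 -69.28215418 241.87997882] [-0.003 -0.009  0.001  0.002 -0.002 -0.002  0.   ]
bench 1.128712658720957
jig 2269 (array([560.6, -71.6]), array([161.2,  80.6]), 83.7) 20.90035284812342
wood 1495 (array([546.1, -89.7]), array([90.5, 80.3]), 83.1) 65.659872839358
jamb 5708 (array([548.3, -67.6]), array([134.7,  81.9]), 82.7) 68.68347975722907
knuckle tops 965 (array([545.8, -65.8]), array([134.1,  66.3]), 38.5) [518.70289483 -82.20420457  75.80922285] 78.13968371275503
clamp 2950 (array([573.9, -65.1]), array([127.7,  35.2]), 82.8) [ 559.71723978 -129.35017418   83.14944861] [ 5.98173677e+02 -2.38455100e-01  1.02188507e+02]
```

View pics/w3.png

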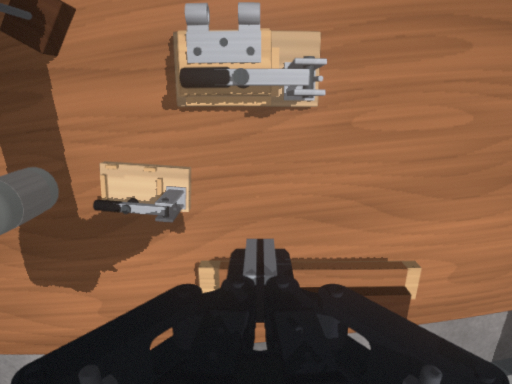

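```bash
cat >> m.py <<'E'
from scipy.optimize import least_squares
def knuck(P,O,yaw,z0=70):
    """P world pts near the jamb; fit tubes. returns axis (x,z) in jamb frame given O=jamb origin guess"""
    c,s=np.cos(yaw),np.sin(yaw); D=P-np.r_[O,0]
    L=np.stack([c*D[:,0]+s*D[:,1],-s*D[:,0]+c*D[:,1],P[:,2]],1)
    m=(abs(L[:,0]+43)<14)&(abs(L[:,1])<45)&(L[:,2]>z0)&(L[:,2]<82)
    return L[m]
def fittube(K):
    f=lambda p: np.hypot(K[:,0]-p[0]-p[2]*K[:,1],K[:,2]-p[1])-10
    return least_squares(f,[np.median(K[:,0]),66,0],loss='soft_l1')
E
python3 - <<'E'
from m import *
st=ctrl.state();print(st['joints'].round(2))
P=np.load('w3.npz')['P'].reshape(-1,3);P=P[~np.isnan(P[:,0])]
yaw=np.radians(-6.8);O=np.array([558.3,-91.5])
K=knuck(P,O,yaw); r=fittube(K);print(len(K),r.x,np.abs(r.fun).mean(),np.median(abs(r.fun)))
print(np.histogram(K[:,1],bins=np.arange(-44,45,2)))
E
```

```text
[-0.3   0.48  0.5   1.47 -0.23  1.26  1.68]
1001 [-4.46000753e+01  6.73702625e+01 -8.17820898e-03] 0.6022572491418757 0.4238127205299822
(array([ 0,  0,  0,  0,  0, 32, 50, 53, 53, 47, 51, 49, 52, 49, 45, 23,  0,
        0,  0,  0,  1,  0,  0,  0,  0,  0,  0,  0,  0, 34, 53, 47, 44, 53,
       61, 45, 45, 45, 69,  0,  0,  0,  0,  0]), array([-44, -42, -40, -38, -36, -34, -32, -30, -28, -26, -24, -22, -20,
       -18, -16, -14, -12, -10,  -8,  -6,  -4,  -2,   0,   2,   4,   6,
         8,  10,  12,  14,  16,  18,  20,  22,  24,  26,  28,  30,  32,
        34,  36,  38,  40,  42,  44]))
```

Call:
jog_arm(
  hand=[1, 1, 1, 1, 1, 1, 1, 1, 1, 1, 1, 1],
  linear=[
    [0, 30, -19],
    [0, 60, -38],
    [0, 90, -57],
    [0, 120, -76],
    [0, 150, -95],
    [0, 180, -114],
    [0, 210, -133],
    [0, 240, -152],
    [0, 270, -171],
    [0, 300, -190],
    [0, 330, -209],
    [0, 357, -227],
  ],
  rot=[
    [0.18, 0, 0],
    [0.36, 0, 0],
    [0.54, 0, 0],
    [0.72, 0, 0],
    [0.9, 0, 0],
    [1.08, 0, 0],
    [1.26, 0, 0],
    [1.44, 0, 0],
    [1.62, 0, 0],
    [1.8, 0, 0],
    [1.98, 0, 0],
    [2.16, 0, 0],
  ],
)

```text
clock: 7.28
tcp_pos: [484.4, 312.0, 241.9]
eef_rot: [0.295, 0.642, 0.297, -0.642]
force: [1.1, 1.0, 0.2]
grip_width: 1.003
```

```bash
python3 - <<'E'
from h import *
st=ctrl.state();print(st['joints'].round(2),st['tcp_pos'].round(1),goal(st,[485,311,240],np.radians(103)))
E
```

```text
[-1.33  0.37  0.89  1.72 -0.31  1.2  -1.07] [484.4 312.  241.9] (array([1.9, 1.1, 0.4]), array([ 0.637, -0.001,  0.003]))
```

Call:
jog_arm(
  hand=[1, 1, 1, 1, 1],
  linear=[
    [0, 0, 0],
    [0, 0, 0],
    [0, 0, 0],
    [0, 0, 0],
    [0, 0, 0],
  ],
  rot=[
    [0.18, 0, 0],
    [0.36, 0, 0],
    [0.54, 0, 0],
    [0.637, 0, 0],
    [0.637, 0, 0],
  ],
)

```text
clock: 7.9
tcp_pos: [485.2, 310.9, 241.7]
eef_rot: [-0.082, -0.702, -0.083, 0.702]
force: [-0.2, 0.1, -0.7]
grip_width: 0.999
```

```bash
python3 - <<'E'
from m import *
st=ctrl.state();print(st['joints'].round(2),st['tcp_pos'].round(1))
s=snap('wrist','w4.png');P=cloud(s);np.savez('w4.npz',P=P,px=s['pixels'])
P=P.reshape(-1,3);P=P[~np.isnan(P[:,0])]
def box(c0,r,z0,z1): return P[(np.hypot(*(P[:,:2]-c0).T)<r)&(P[:,2]>z0)&(P[:,2]<z1)]
Q=box([490,312],90,30,52);print('rail',len(Q),rect(Q),np.median(Q[:,2]))
Q=box([490,312],90,42,52);print('knuckle',len(Q),rect(Q),Q.max(0))
E
```

```text
[-1.42  0.42  1.04  1.72 -0.39  1.22 -1.62] [485.2 310.9 241.7]
rail 3344 (array([489.3, 312.7]), array([133. ,  35.4]), 12.6) 38.17002716803205
knuckle 320 (array([523.7, 321.3]), array([61. , 19.9]), 10.9) [555.14018501 336.6589228   49.48963496]
```

View pics/w4.png

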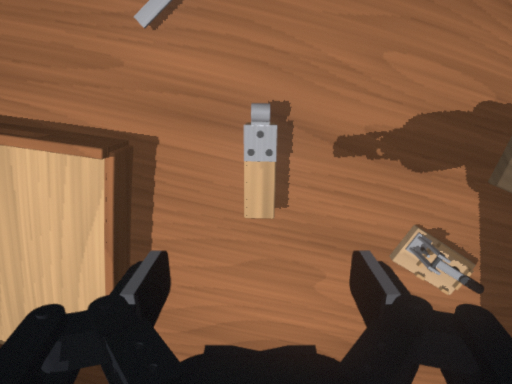

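```bash
python3 - <<'E'
from h import *
st=ctrl.state();print(goal(st,[483,311.3,4],np.radians(102.6)))
P=np.load('w4.npz')['P'].reshape(-1,3);P=P[~np.isnan(P[:,0])]
c=np.radians(12.6);D=P[:,:2]-[483,311.3];x=D@[np.cos(c),np.sin(c)];y=D@[-np.sin(c),np.cos(c)]
m=(abs(x)<60)&(abs(y)>22)&(abs(y)<75)&(P[:,2]>8);print(m.sum(),P[m].min(0) if m.any() else '')
E
```

```text
(array([237.6,  -0.6,   2.1]), array([0.014, 0.   , 0.002]))
27577 [457.74557289 239.02246314 255.06098536]
```

Call:
jog_arm(
  hand=[1, 1, 1, 1, 1, 1, 1, -1, -1, -1, -1, -1],
  linear=[
    [50, -0.6, 2],
    [100, -0.6, 2],
    [150, -0.6, 2],
    [190, -0.6, 2],
    [220, -0.6, 2],
    [237, -0.6, 2],
    [237, -0.6, 2],
    [237, -0.6, 2],
    [237, -0.6, 2],
    [237, -0.6, 2],
    [237, -0.6, 2],
    [237, -0.6, 2],
  ],
  rot=[
    [0, 0, 0],
    [0, 0, 0],
    [0, 0, 0],
    [-0.007, 0, 0],
    [0.014, 0, 0],
    [0.014, 0, 0],
    [0.014, 0, 0],
    [0.014, 0, 0],
    [0.014, 0, 0],
    [0.014, 0, 0],
    [0.014, 0, 0],
    [0.014, 0, 0],
  ],
  newtons=60,
)

```text
clock: 9.45
tcp_pos: [484.7, 311.7, 5.4]
eef_rot: [0.077, 0.703, 0.077, -0.702]
force: [-0.9, 0.1, 6.2]
grip_width: 0.412
```

Call:
jog_arm(
  hand=[-1, -1, -1, -1, -1, -1, -1, -1],
  linear=[
    [0, 0, 0],
    [0, 0, 0],
    [-10, 0, 0],
    [-30, 0, 0],
    [-60, 0, 0],
    [-90, 0, 0],
    [-100, 0, 0],
    [-100, 0, 0],
  ],
  rot=[
    [0, 0, 0],
    [0, 0, 0],
    [0, 0, 0],
    [0, 0, 0],
    [0, 0, 0],
    [0, 0, 0],
    [0, 0, 0],
    [0, 0, 0],
  ],
)

```text
clock: 10.45
tcp_pos: [483.9, 311.5, 104.9]
eef_rot: [0.077, 0.703, 0.077, -0.703]
force: [-0.1, -0.6, -2.0]
grip_width: 0.417
```

```bash
cat >> m.py <<'E'
def railpose(P,X0,yaw0):
    """rail in world cloud: X0 guess of rail origin (3), returns rail_eye world, yaw, leaf-top tilt"""
    c,s=np.cos(yaw0),np.sin(yaw0); D=P-X0
    L=np.stack([c*D[:,0]+s*D[:,1],-s*D[:,0]+c*D[:,1],D[:,2]],1)
    K=L[(L[:,0]>54)&(L[:,0]<78)&(abs(L[:,1])<13)&(L[:,2]>40)&(L[:,2]<54)]
    f=lambda p: np.hypot(K[:,0]-p[0],K[:,2]-p[1])-10
    r=least_squares(f,[63,37.5],loss='soft_l1')
    T=L[(L[:,0]>22)&(L[:,0]<49)&(abs(L[:,1])<18)&(abs(L[:,2]-39)<5)]
    A=np.c_[T[:,:2],np.ones(len(T))];pl=np.linalg.lstsq(A,T[:,2],rcond=None)[0]
    F=L[(L[:,0]>5)&(L[:,0]<80)&(abs(L[:,1])<26)&(L[:,2]>31)&(L[:,2]<52)]
    ys=np.percentile(K[:,1],[1,99]);
    e=np.array([r.x[0],ys.mean(),r.x[1]]);
    return dict(n=(len(K),len(T)),eyeL=e.round(1),eyeW=(X0+[c*e[0]-s*e[1],s*e[0]+c*e[1],e[2]]).round(1),ys=ys.round(1),res=np.median(abs(r.fun)).round(2),plane=pl.round(3),rect=rect(F))
E
python3 - <<'E'
from m import *
st=ctrl.state();print(st['joints'].round(2),st['tcp_pos'].round(1),st['grip_width'])
s=snap('wrist','w5.png');P=cloud(s);np.savez('w5.npz',P=P,px=s['pixels'])
P=P.reshape(-1,3);P=P[~np.isnan(P[:,0])]
print(railpose(P,np.r_[st['tcp_pos'][:2],st['tcp_pos'][2]-4],np.radians(12.6)))
E
```

```text
[-1.32  0.57  0.92  1.87 -0.54  0.98 -1.52] [483.9 311.5 104.9] 0.4172123715867848
{'n': (3151, 6616), 'eyeL': array([62.1,  0.5, 36.8]), 'eyeW': array([544.4, 325.5, 137.7]), 'ys': array([-9.2, 10.3]), 'res': np.float64(0.36), 'plane': array([-7.0000e-03, -1.0000e-03,  3.8857e+01]), 'rect': (array([38.3, -0. ]), array([66.7, 52. ]), 0.0)}
```

View pics/w5.png

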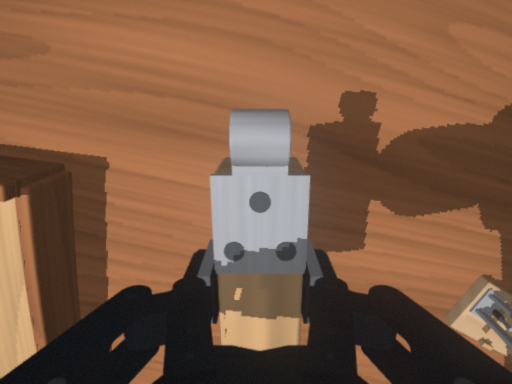

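```bash
python3 - <<'E'
from m import *
st=ctrl.state();y=np.radians(-6.5)
E=np.array([514,-85.9]);c,s=np.cos(y),np.sin(y)
def tcp(off): # rail eye offset in jamb frame
    l=np.array([off-62.1,-0.5]);return E+[c*l[0]-s*l[1],s*l[0]+c*l[1]]
for off,z in[(-25,140),(-25,90)]:
    w=np.r_[tcp(off),z];print(w.round(1),goal(st,w,y+np.pi/2))
E
```

```text
[427.4 -76.5 140. ] (array([-36. , 366.5, 138.5]), array([0.332, 0.001, 0.   ]))
[427.4 -76.5  90. ] (array([ 14. , 366.5, 138.5]), array([0.332, 0.001, 0.   ]))
```

Call:
jog_arm(
  hand=[-1, -1, -1, -1, -1, -1, -1, -1, -1, -1, -1, -1],
  linear=[
    [-36, 10, 4],
    [-36, 45, 17],
    [-36, 85, 32],
    [-36, 125, 47],
    [-36, 165, 62],
    [-36, 205, 78],
    [-36, 245, 93],
    [-36, 285, 108],
    [-36, 320, 121],
    [-36, 350, 132],
    [-36, 366, 138],
    [-36, 366, 138],
  ],
  rot=[
    [0, 0, 0],
    [0.03, 0, 0],
    [0.07, 0, 0],
    [0.1, 0, 0],
    [0.14, 0, 0],
    [0.18, 0, 0],
    [0.22, 0, 0],
    [0.26, 0, 0],
    [0.3, 0, 0],
    [0.332, 0, 0],
    [0.332, 0, 0],
    [0.332, 0, 0],
  ],
)

```text
clock: 12.0
tcp_pos: [427.1, -77.0, 139.6]
eef_rot: [0.041, -0.705, 0.042, 0.706]
force: [-0.2, 0.3, -2.1]
grip_width: 0.41
```

Call:
jog_arm(
  hand=[-1, -1, -1, -1],
  linear=[
    [25, 0, 0],
    [48, 0, 0],
    [48, 0, 0],
    [48, 0, 0],
  ],
  rot=[
    [0, 0, 0],
    [0, 0, 0],
    [0, 0, 0],
    [0, 0, 0],
  ],
)

```text
clock: 12.5
tcp_pos: [428.6, -75.6, 92.6]
eef_rot: [-0.04, 0.706, -0.04, -0.706]
force: [-0.3, 0.4, -0.9]
grip_width: 0.415
```

```bash
cat > look.py <<'E'
import sys
from m import *
st=ctrl.state();t=st['tcp_pos'];M=Rq(st['eef_rot']).as_matrix();h=np.arctan2(-M[1,2],-M[0,2])
print(st['joints'].round(2),t.round(1),'heading',np.degrees(h).round(2),'xz',M[2].round(3),st['grip_width'],'F',np.round(st['force'],1))
s=snap('wrist',sys.argv[1]+'.png');P=cloud(s);np.savez(sys.argv[1]+'.npz',P=P,px=s['pixels'])
P=P.reshape(-1,3);P=P[~np.isnan(P[:,0])]
r=railpose(P,np.r_[t[:2],t[2]-4],h);print(r)
O=np.array([558,-91.2]);yaw=h
c,sn=np.cos(yaw),np.sin(yaw)
K=knuck(P,O,yaw,71)
rel=lambda X:np.array([c*(X[0]-O[0])+sn*(X[1]-O[1]),-sn*(X[0]-O[0])+c*(X[1]-O[1])])
e=rel(r['eyeW'])
m=abs(K[:,1])>12.0
K=K[m]; q=fittube(K)
a,b=K[K[:,1]<0,1],K[K[:,1]>0,1]
ga,gb=np.percentile(a,99),np.percentile(b,1);oa,ob=np.percentile(a,1),np.percentile(b,99)
gy=(oa+ob)/2
print('jamb knuckles n',len(K),'x,z,slope',q.x.round(4),'res',np.median(abs(q.fun)).round(2),'edges',np.round([oa,ga,gb,ob],1))
print('rail eye - jamb eye (jamb axes approx): x %.1f y %.1f z %.1f'%(e[0]-q.x[0]-q.x[2]*gy,e[1]-gy,r['eyeW'][2]-q.x[1]),' inner-gap y mid %.1f outer %.1f'%((ga+gb)/2,gy))
E
python3 look.py w6
```

```text
[-0.84  0.37  1.09  2.19 -0.45  0.83 -1.14] [428.6 -75.6  92.6] heading -6.5 xz [-1.  0. -0.] 0.4145599033506279 F [-0.3  0.4 -0.9]
{'n': (3158, 6627), 'eyeL': array([62. ,  0.5, 36.8]), 'eyeW': array([490.2, -82.1, 125.5]), 'ys': array([-9.2, 10.2]), 'res': np.float64(0.35), 'plane': array([-7.0000e-03, -1.0000e-03,  3.8875e+01]), 'rect': (array([38.4, -0. ]), array([52. , 66.8]), 90.0)}
jamb knuckles n 3049 x,z,slope [-4.43054e+01  6.72387e+01  2.30000e-03] res 0.39 edges [-32.9 -13.5  14.6  34.3]
rail eye - jamb eye (jamb axes approx): x -24.1 y 0.7 z 58.3  inner-gap y mid 0.5 outer 0.7
```

View pics/w6.png

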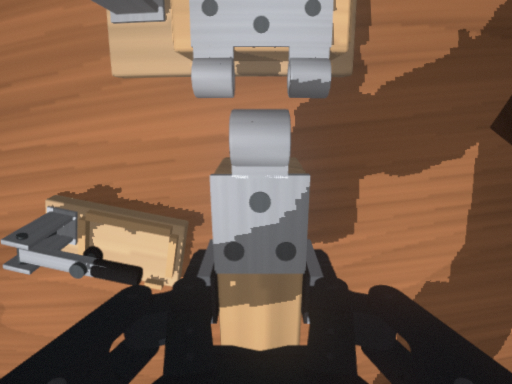

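Call:
jog_arm(
  hand=[-1, -1, -1, -1, -1, -1, -1],
  linear=[
    [15, 0.7, 2],
    [30, 0.7, 2],
    [45, 0.7, 2],
    [55, 0.7, 2],
    [58.3, 0.7, 2],
    [58.3, 0.7, 2],
    [58.3, 0.7, 2],
  ],
  rot=[
    [0, 0, 0],
    [0, 0, 0],
    [0, 0, 0],
    [0, 0, 0],
    [0, 0, 0],
    [0, 0, 0],
    [0, 0, 0],
  ],
)

```text
clock: 13.42
tcp_pos: [426.6, -76.5, 34.3]
eef_rot: [-0.04, 0.706, -0.04, -0.706]
force: [-0.9, 0.4, -1.0]
grip_width: 0.415
```

```bash
python3 look.py w7
```

```text
[-0.7   0.47  0.94  2.24 -0.59  0.71 -1.02] [426.6 -76.5  34.3] heading -6.54 xz [-1.    -0.    -0.001] 0.4147843464383216 F [-0.9  0.4 -1. ]
{'n': (3157, 6655), 'eyeL': array([61.9,  0.5, 36.9]), 'eyeW': array([488.2, -83.1,  67.2]), 'ys': array([-9.2, 10.2]), 'res': np.float64(0.36), 'plane': array([-5.0000e-03, -0.0000e+00,  3.8849e+01]), 'rect': (array([42.5,  0. ]), array([52., 75.]), 90.0)}
jamb knuckles n 7604 x,z,slope [-4.43323e+01  6.72628e+01  9.00000e-04] res 0.37 edges [-32.8 -13.3  14.7  34.3]
rail eye - jamb eye (jamb axes approx): x -25.9 y -0.6 z -0.1  inner-gap y mid 0.7 outer 0.7
```

Call:
jog_arm(
  hand=[-1, -1, -1, -1, -1, -1, -1, -1, -1],
  linear=[
    [0, -0.5, -5],
    [0, -0.5, -10],
    [0, -0.5, -15],
    [0, -0.5, -19],
    [0, -0.5, -22],
    [0, -0.5, -24],
    [0, -0.5, -25.5],
    [0, -0.5, -25.5],
    [0, -0.5, -25.5],
  ],
  rot=[
    [0, 0, 0],
    [0, 0, 0],
    [0, 0, 0],
    [0, 0, 0],
    [0, 0, 0],
    [0, 0, 0],
    [0, 0, 0],
    [0, 0, 0],
    [0, 0, 0],
  ],
)

```text
clock: 14.6
tcp_pos: [451.4, -78.8, 33.9]
eef_rot: [0.04, -0.706, 0.04, 0.706]
force: [-0.1, 0.1, -1.7]
grip_width: 0.411
```

```bash
python3 look.py w8; python3 - <<'E'
import cv2
import numpy as np
from h import *
a=cv2.imread('pics/w8.png'); b=snap('top','t8.png')['pixels']; b=cv2.resize(b[150:250,230:350],(360,300),interpolation=cv2.INTER_CUBIC)
o=np.zeros((384,800,3),np.uint8);o[:,:440]=a[:,40:480];o[:300,440:]=b;cv2.imwrite('pics/v8.png',o)
E
```

```text
[-0.67  0.5   0.92  2.18 -0.61  0.73 -1.02] [451.4 -78.8  33.9] heading -6.54 xz [-1. -0.  0.] 0.4105143224544786 F [-0.1  0.1 -1.7]
{'n': (3155, 6635), 'eyeL': array([61.9,  0.5, 36.8]), 'eyeW': array([513. , -85.4,  66.8]), 'ys': array([-9.2, 10.2]), 'res': np.float64(0.35), 'plane': array([-7.000e-03, -1.000e-03,  3.885e+01]), 'rect': (array([42.5, -0. ]), array([75., 52.]), 0.0)}
jamb knuckles n 6515 x,z,slope [-4.43273e+01  6.72037e+01  7.00000e-04] res 0.35 edges [-32.9 -13.4  14.7  34.1]
rail eye - jamb eye (jamb axes approx): x -1.0 y 0.0 z -0.4  inner-gap y mid 0.7 outer 0.6
```

View pics/v8.png

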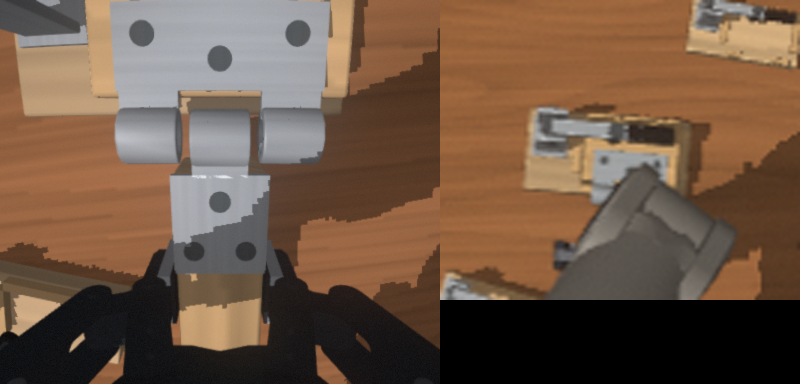

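Call:
jog_arm(
  hand=[-1, -1, -1, -1],
  linear=[
    [-0.4, 0, -0.7],
    [-0.4, 0, -0.7],
    [-0.4, 0, -0.7],
    [-0.4, 0, -0.7],
  ],
  rot=[
    [0, 0, 0],
    [0, 0, 0],
    [0, 0, 0],
    [0, 0, 0],
  ],
)

```text
clock: 15.2
tcp_pos: [452.2, -78.9, 34.4]
eef_rot: [0.04, -0.706, 0.04, 0.706]
force: [0.6, 0.2, -2.3]
grip_width: 0.414
```

```bash
python3 look.py w9 && python3 -c "
import numpy as np
P=np.load('w9.npz')['P'].reshape(-1,3);
from bench import ctrl
print(ctrl.state()['joint_velocities'].round(3)); print(ctrl.job_done())"
```

```text
[-0.67  0.5   0.92  2.18 -0.61  0.74 -1.02] [452.2 -78.9  34.4] heading -6.54 xz [-1. -0.  0.] 0.4136028278087761 F [ 0.6  0.2 -2.3]
{'n': (3156, 6636), 'eyeL': array([62. ,  0.5, 36.8]), 'eyeW': array([513.8, -85.5,  67.2]), 'ys': array([-9.2, 10.3]), 'res': np.float64(0.35), 'plane': array([-6.0000e-03, -3.0000e-03,  3.8826e+01]), 'rect': (array([42.5,  0. ]), array([75., 52.]), 0.0)}
jamb knuckles n 6415 x,z,slope [-4.43122e+01  6.72096e+01  2.00000e-04] res 0.36 edges [-33.  -13.3  14.8  34.1]
rail eye - jamb eye (jamb axes approx): x -0.2 y 0.1 z -0.0  inner-gap y mid 0.7 outer 0.5
[ 0.     0.001 -0.001 -0.001  0.001  0.001 -0.001]
the job is handed in; nothing more can be done
None
```

I pushed the largest jig's clamp arm over centre and it snapped shut on the jamb block. I then gripped the rail at 60 N, brought its knuckle into the gap between the jamb knuckles, and handed the job in at about 15 s while still holding it there.

- **Alignment:** the last wrist-camera check put the rail's hole 0.2 mm (x), 0.1 mm (y) and 0.0 mm (z) from the jamb eye. The axes were parallel and the leaf level to within about 0.01 rad.
- **Force and motion:** the wrist read about 2 N, roughly the rail's own weight, so there was no sign of it being forced against the jamb. The arm was still.
- **Clamp:** pictures after the push and at the end show the clamp arm lying level. Its force on the jamb I could not measure.
- **Bystanders:** I kept the moves clear of the pin stand, glue bottle and chisel, and felt no contact, but I did not re-measure their positions at the end.
- **Disagreement:** the scene and top cameras differed by about 5 mm in x. I therefore did the final fit only from the wrist camera, with rail and jamb in the same picture. It reads heights about 1 mm too high, but this cancels between the two.

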